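# Scrape the painting board clear

### The arm

A 6-joint arm with a two-finger parallel gripper is mounted at the origin on the work surface. World frame = base frame: x ahead of the robot, y to its left, z up, the work surface at z = 0. Lengths are in m, angles in rad, forces in N, time in s.
With the tool pointing down it reaches from about 0.4 to 0.925 m from the base axis. Payload 3.4 kg.
Tool frame: the origin (TCP) lies midway between the tips of the shut fingers; the grasp point (between the pads) lies grip_point_offset behind it (grip_point_offset is the distance from the TCP to the grasp point, in m); z points along the fingers, y is the line along which they close (so a half turn about z gives the same grasp; the last joint's range is limited). The gripper opens to 85 mm and grips with 20 to 120 N. Pads are 22 mm wide; open, the fingers measure 114 mm over their backs; the gripper's body (76 mm by 85 mm) begins 54 mm behind the grasp point. The pads swing forward as they close: fully open they stand 13 mm farther back than shut.
Start: joints at [-1.333, 0.307, 1.506, -0, 1.328, -0.073], TCP at [0.176, -0.547, 0.231] pointing down, gripper open.
Joint ranges: [-3.12, 3.12], [-1.05, 2.28], [0.14, 2.33], [-1.42, 4.57], [0.1, 2.73], [-2.68, 2.68]. Speed limits (rad/s): [2.57, 2.57, 3.14, 3.14, 3.14, 3.14].

### API

Orientations are given as a unit quaternion [w, x, y, z].
In Python, from rig import state, get_image, sign_off, grip_point_offset gives the robot as it stands.
- The arm moves only by the tool carry_out, never from a script. Its argument "commands" is a list of rows, each an object with "xyz": the shift along the world's x, y, z in units of 40 mm (1.0 is 40 mm), a list of three; "turn": the turn about the world's z in units of 5 degrees (1.0 is 5 degrees); "gripper": the opening, from 0 (shut) to 1 (fully open). In form: [{"xyz": [tx, ty, tz], "turn": turn, "gripper": gripper}, ...]. A call has 1 to 12 rows; each row is the pose to reach, as a shift and turn from the pose commanded when the call began; what a row does not reach only later rows make up. A row lasts 1/8 s, in which the tool goes at most 62.5 mm and 10.7 degrees, less where a joint would pass 70% of its speed; a pose out of reach is approached as far as the arm can. A call with a gripper value outside its range is refused whole. The fingers move at their own pace and stop on an object; "force" is the grip in N (left out, the last holds). Time passes only in rows, so rows that repeat a pose let the fingers close. It gives the time, the measured TCP pose, the force, the opening and the grip force at its end, in the units of the state.
- state(): the state, without advancing time (a new reading comes with each control period).
- get_image(name): name is "scene" or "top" or "wrist"; returns a dict with "pixels" (420x560x3 uint8, red, green, blue), "intrinsics" (3x3 intrinsics, pixels), "k1" (the pictures are not rectified: a ray, as slopes to the right and down, at radius r is drawn at 1 + k1 r^2 times it, then the intrinsics apply), "R" (3x3) and "t" (3): a world point X has camera coordinates R X + t; the wrist camera has in their place "tool_from_camera" (4x4, takes a point from camera to tool coordinates, whose origin is the TCP and whose axes are the flange's). Camera axes: x right, y down, z forward; pixel columns grow to the right and rows downward; lengths in m; the calibration is good to about 2 mm. A picture is of the moment at which its call begins: read the wrist's pose just before it. There is no depth.
- sign_off(): hands the job in; it is judged then, once.
The state is a dict: "time_s": time; "q": joint angles; "joint_velocities": joint speeds; "effort": joint torques, N m; "ee_pos": TCP position; "tool_rot": TCP orientation; "contact_force": force on the tool from outside, world axes, zero at the start; "moment": the same for the moment, N m; "width": opening from 0.0 (shut) to 1.0 (fully open); "grasp_force": force on a finger pad.
Only numpy, scipy, OpenCV 4.12 (cv2) and the standard library are available. Lean on these libraries where they do the work, as an engineer would, in place of code of your own. Each camera call takes 0.05 s, during which the arm holds its last target. There are 200 camera calls.

### The job

Take the scraper block and use it to sweep all five red offcuts off the green painting board into the trough at its end; do not touch the offcuts with the gripper, leave the paint tin on the board standing where it is, and do not disturb the other things on the bench. Then stand the scraper back upright, lengthwise on its cork pad, and let go.

Things in the scene. Friction and masses are not known exactly. Their poses are not given: they have to be found in the camera images.
- board: fixed board, 200 (x) by 300 mm (y), origin on the table under its middle. Flat green top, no rim, 36 mm above the table, from y = -70 to +150 mm. From y = -70 to -150 mm a trough: inside 190 by 75 mm, 30 mm deep, floor 6 mm above the table, 5 mm aluminium walls as high as the green top on its three outer sides; the green top ends at it in a plain drop
- board_top (a point): middle of the green top's surface, 36 mm above the table; axes as the board's: the trough lies towards -y
- trough_floor (a point): middle of the trough's white floor, 6 mm above the table; axes as the board's
- pad: fixed brown cork pad, 160 mm (its x) by 80 mm (its y), 3 mm thick, origin at the middle of its underside on the table; the scraper's parking place
- scraper: scraper block, 220 g: yellow foot with black rubber sole, 110 mm long (x), 30 mm thick (y), 26 mm high; its long upright faces do the sweeping; on top a wooden grip 70 mm long (x), 22 mm thick (y), from 26 to 72 mm above the sole. Origin at the middle of the sole, z up. Stands lengthwise on the pad
- pot: closed metal paint tin, 33 mm diameter, 40 mm high, origin at the middle of its underside, white lid; stands on the green top, near its end away from the trough and near its -x edge
- offcut0: red-primed cast-metal offcut, an L or T of 9 mm thick bar: 24 mm long (its x), 17 mm over its short leg, 9 mm high, 12 g; origin at the middle of the bar's underside; lies on the green top
- offcut1: red-primed cast-metal offcut, an L or T of 9 mm thick bar: 24 mm long (its x), 17 mm over its short leg, 9 mm high, 12 g; origin at the middle of the bar's underside; lies on the green top
- offcut2: red-primed cast-metal offcut, an L or T of 9 mm thick bar: 24 mm long (its x), 17 mm over its short leg, 9 mm high, 12 g; origin at the middle of the bar's underside; lies on the green top
- offcut3: red-primed cast-metal offcut, an L or T of 9 mm thick bar: 24 mm long (its x), 17 mm over its short leg, 9 mm high, 12 g; origin at the middle of the bar's underside; lies on the green top
- offcut4: red-primed cast-metal offcut, an L or T of 9 mm thick bar: 24 mm long (its x), 17 mm over its short leg, 9 mm high, 12 g; origin at the middle of the bar's underside; lies on the green top
- tin0: closed metal paint tin, 33 mm diameter, 40 mm high, origin at the middle of its underside, blue band, one of three standing in a row in a low fixed wooden tray (150 by 56 mm, 18 mm high) on the other side of the board from the pad
- tin1: closed metal paint tin, 33 mm diameter, 40 mm high, origin at the middle of its underside, yellow band, one of three standing in a row in a low fixed wooden tray (150 by 56 mm, 18 mm high) on the other side of the board from the pad
- tin2: closed metal paint tin, 33 mm diameter, 40 mm high, origin at the middle of its underside, green band, one of three standing in a row in a low fixed wooden tray (150 by 56 mm, 18 mm high) on the other side of the board from the pad
- ink: square amber ink bottle with a blue cap, 46 mm wide, 74 mm high, origin at the middle of its underside; beyond the board
- lens: round magnifying lens lying flat, 82 mm diameter, 10 mm high, origin at the middle of its underside; beyond the board
- glue: white glue bottle with a yellow label and a red cap, 44 mm diameter, 110 mm high, origin at the middle of its underside; beyond the board, to the left
Mind the look-alikes: they are no part of the job. Leave any purple look-alike of the pot alone.

How it is judged:
On the way, in this order (a step that is already met when the one before it is completed fails the run):
1. the scraper is lifted off its pad (height (world z) of scraper above 0.03 m), for 0.1 s.
2. all five offcuts are down in the trough (x of offcut0 in the frame of trough_floor between -0.096 and 0.096 m and y of offcut0 in the frame of trough_floor between -0.04 and 0.04 m and z of each of offcut0, offcut1, offcut2, offcut3, offcut4 in the frame of trough_floor below 0.024 m and x of offcut1 in the frame of trough_floor between -0.096 and 0.096 m and y of offcut1 in the frame of trough_floor between -0.04 and 0.04 m and x of offcut2 in the frame of trough_floor between -0.096 and 0.096 m and y of offcut2 in the frame of trough_floor between -0.04 and 0.04 m and x of offcut3 in the frame of trough_floor between -0.096 and 0.096 m and y of offcut3 in the frame of trough_floor between -0.04 and 0.04 m and x of offcut4 in the frame of trough_floor between -0.096 and 0.096 m and y of offcut4 in the frame of trough_floor between -0.04 and 0.04 m), for 0.2 s.
At the end, for the whole second after the job is handed in: All offcuts at rest in the trough, origins under 24 mm above its floor; scraper at rest on its pad, upright within 0.1 rad, within 30 mm (along) and 28 mm (across) of the pad's middle, lengthwise within 0.35 rad; the tin on the board upright within 0.15 rad (all of step 2 and linear speed of each of offcut0, offcut1, offcut2, offcut3, offcut4, scraper below 0.02 m/s and x of scraper in the frame of pad between -0.03 and 0.03 m and y of scraper in the frame of pad between -0.028 and 0.028 m and z of scraper in the frame of pad below 0.008 m and angle between scraper's own z axis and vertical below 0.1 rad and angle between the x axis of scraper and the x axis of pad, either way round below 0.35 rad and angle between pot's own z axis and vertical below 0.15 rad); the robot touches nothing.
It fails at once if the robot touches an offcut (fingers or arm) (contact force between any of the fingers, the arm and offcut0 above 0.3 N or contact force between any of the fingers, the arm and offcut1 above 0.3 N or contact force between any of the fingers, the arm and offcut2 above 0.3 N or contact force between any of the fingers, the arm and offcut3 above 0.3 N or contact force between any of the fingers, the arm and offcut4 above 0.3 N).
It fails at once if the paint tin on the board is shifted more than 20 mm or tipped (distance of pot from where it was at the start of the episode above 0.02 m or angle between pot's own z axis and vertical above 0.4 rad).
It fails at once if another thing on the bench (tins in the tray, ink, lens, glue) is shifted more than 30 mm or tipped (distance of any of tin0, tin1, tin2, ink, lens, glue from where it was at the start of the episode above 0.03 m or angle between any of tin0, tin1, tin2, ink, lens, glue's own z axis and vertical above 0.4 rad).
It also fails if it takes over 61 s, if anything falls off the work surface, if the arm or the gripper's body presses on something with over 40 N, if the wrist force passes 120 N, or if a joint passes its speed limit or range.

## Working session

There is one attempt and no reset: what is moved stays moved. The work goes in short steps, Python scripts to look and compute and a tool call to move; the robot and the scene stay as the last step left them, time stands still between calls to the robot, and variables do not carry over. Pictures are saved under pics/ and viewed, at most 10 in all, crops included, and the job is handed in when it is done.

Besides the shell and the picture viewer there is one more tool, called as name(argument=value, ...) on one line, values as JSON. carry_out: Moves the arm, as the interface text tells. Its arguments: {"type":"object","properties":{"commands":{"type":"array","items":{"type":"object","properties":{"xyz":{"type":"array","items":{"type":"number"}},"turn":{"type":"number"},"gripper":{"type":"number"}}}},"force":{"type":"number"}},"required":["commands"]}

```bash
mkdir -p pics; cat > h.py <<'E'
import numpy as np, cv2
from rig import state, get_image, sign_off, grip_point_offset
def shot(cam,name):
    im=get_image(cam); cv2.imwrite(f'pics/{name}.png',cv2.cvtColor(im['pixels'],cv2.COLOR_RGB2BGR)); return im
def cast(im,uv,z):
    K=np.array(im['intrinsics']); k=im['k1']; uv=np.atleast_2d(np.array(uv,float))
    p=cv2.undistortPoints(uv.reshape(-1,1,2),K,np.array([k,0,0,0.]),).reshape(-1,2)
    R=np.array(im['R']);t=np.array(im['t']); d=np.c_[p,np.ones(len(p))]@R; c=-R.T@t
    return c+d*((z-c[2])/d[:,2])[:,None]
def proj(im,X):
    K=np.array(im['intrinsics']); return cv2.projectPoints(np.atleast_2d(np.array(X,float)),cv2.Rodrigues(np.array(im['R']))[0],np.array(im['t']),K,np.array([im['k1'],0,0,0.]))[0].reshape(-1,2)
E
python3 - <<'E'
from h import *
import pickle
a=shot('top','top0');b=shot('scene','scene0')
pickle.dump((a,b),open('im0.pkl','wb'))
s=state();print(s,grip_point_offset,a['t'],a['R'],a['k1'])
E
```

```text
{'time_s': 0.1, 'q': array([-1.33353123e+00,  3.07508090e-01,  1.50754674e+00, -5.15633152e-06,
        1.32839343e+00, -7.34939483e-02]), 'joint_velocities': array([ 6.17472377e-05, -2.07224181e-03, -1.93823425e-03,  1.73701967e-03,
       -8.91436112e-04, -5.62822326e-04]), 'effort': array([ 5.82985322e-04, -4.58528316e+01, -2.52608085e+01, -1.23548107e-04,
        5.59131702e-03,  2.16733997e-05]), 'ee_pos': array([ 0.17565506, -0.54685579,  0.23046597]), 'tool_rot': array([-9.24492632e-04,  9.87952348e-01,  1.54755606e-01, -7.83828930e-05]), 'contact_force': array([0.32338129, 0.12888677, 0.10707276]), 'moment': array([-7.36122129e-02, -1.48912042e-05,  2.42259335e-02]), 'grasp_force': 0.0, 'width': 0.9987180231865097} 0.0187 [0.04910278 0.57376268 0.92861379] [[-0.01962253 -0.99977511 -0.00804276]
 [-0.98859886  0.02060308 -0.14915702]
 [ 0.14928918  0.00502422 -0.98878081]] -0.08037185996326641
```

View pics/top0.png

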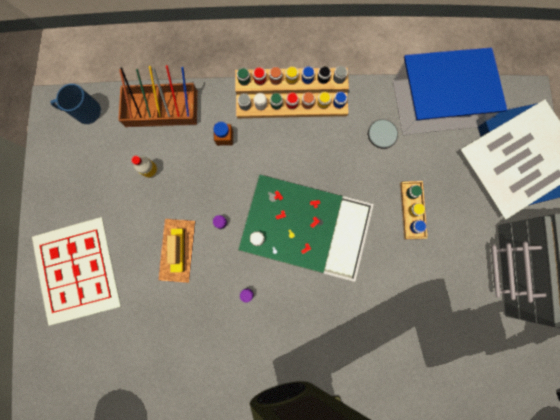

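View pics/scene0.png

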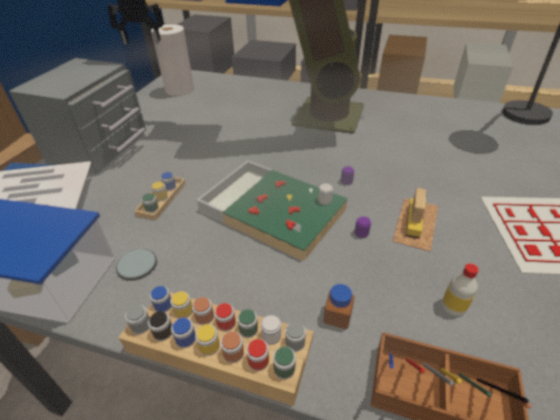

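Top view: the board is at (305,227) with the trough on its right, towards world -y. The pad and yellow scraper are at (177,250), the white-lidded pot is at (257,239) on the board, and the purple look-alikes are at (220,221) and (247,295). Next I'll measure everything and enlarge the board area.

```bash
cat > m.py <<'E'
from h import *
import pickle
a,b=pickle.load(open('im0.pkl','rb'))
p=a['pixels'];hsv=cv2.cvtColor(p,cv2.COLOR_RGB2HSV)
def comps(mask,box,amin):
    m=np.zeros(mask.shape,np.uint8);x0,y0,x1,y1=box;m[y0:y1,x0:x1]=mask[y0:y1,x0:x1]
    return [c for c in cv2.findContours(m,cv2.RETR_EXTERNAL,cv2.CHAIN_APPROX_NONE)[0] if cv2.contourArea(c)>=amin]
def rect(c,z):
    w=cast(a,c.reshape(-1,2),z)[:,:2].astype(np.float32); r=cv2.minAreaRect(w*1000);return r
print('green')
for c in comps(cv2.inRange(hsv,(60,80,20),(95,255,255)),(230,165,385,285),500): r=rect(c,.036);print(r,cv2.boxPoints(r).round(0).tolist())
print('pad')
for c in comps(cv2.inRange(hsv,(5,90,60),(22,255,255)),(150,210,205,290),200): r=rect(c,.003);print(r,cv2.boxPoints(r).round(0).tolist())
print('yellow')
for c in comps(cv2.inRange(hsv,(23,150,120),(34,255,255)),(150,210,320,290),3): print(cv2.boundingRect(c),rect(c,.029))
print('red')
for c in comps(cv2.inRange(hsv,(0,150,90),(6,255,255))|cv2.inRange(hsv,(170,150,90),(180,255,255)),(230,165,385,285),3): print(cv2.boundingRect(c),rect(c,.045))
print('purple')
for c in comps(cv2.inRange(hsv,(130,80,50),(160,255,255)),(200,200,270,310),20): print(cv2.boundingRect(c),rect(c,.04))
print('white')
for c in comps(cv2.inRange(hsv,(0,0,150),(180,70,255)),(235,170,385,285),3): r=rect(c,.076);print(cv2.boundingRect(c),r)
t=cv2.resize(p[165:290,150:390],None,fx=3.3,fy=3.3,interpolation=cv2.INTER_CUBIC)
cv2.imwrite('pics/crop.png',cv2.cvtColor(t,cv2.COLOR_RGB2BGR))
E
python3 m.py
```

```text
green
((531.961181640625, 9.480979919433594), (216.96749877929688, 197.74838256835938), 73.92542266845703) [[407.0, -67.0], [597.0, -122.0], [657.0, 86.0], [467.0, 141.0]]
pad
((469.62823486328125, 305.8320007324219), (81.9720687866211, 160.8843231201172), 84.76583862304688) [[386.0, 272.0], [546.0, 258.0], [553.0, 339.0], [393.0, 354.0]]
yellow
(170, 261, 13, 11) ((428.04083251953125, 298.9428405761719), (24.814903259277344, 30.515155792236328), 0.6704115867614746)
(289, 230, 6, 8) ((504.487060546875, 7.557717323303223), (12.571294784545898, 17.63182830810547), 88.67391967773438)
(171, 229, 12, 6) ((515.0789794921875, 299.0406799316406), (28.65006446838379, 12.722583770751953), 89.02466583251953)
red
(302, 244, 9, 9) ((465.5847473144531, -25.60521125793457), (13.863585472106934, 24.410104751586914), 43.426353454589844)
(311, 217, 9, 10) ((531.3475952148438, -48.0384521484375), (15.788216590881348, 24.842239379882812), 43.546974182128906)
(276, 211, 9, 8) ((548.7190551757812, 34.243682861328125), (14.155259132385254, 24.758014678955078), 44.083778381347656)
(310, 200, 10, 8) ((579.64
[... 2250 characters left out ...]
2) ((612.0390014648438, -161.62457275390625), (10.376948356628418, 31.327571868896484), 65.78849792480469)
(343, 175, 6, 6) ((635.2575073242188, -126.91349029541016), (7.730466842651367, 16.922504425048828), 25.557775497436523)
(352, 170, 33, 25) ((632.2581176757812, -181.2420196533203), (70.89005279541016, 57.86758804321289), 60.68157196044922)
(303, 170, 9, 5) ((650.9420166015625, -32.94511032104492), (19.6297550201416, 10.065481185913086), 88.82415771484375)
(262, 170, 6, 4) ((654.421142578125, 71.29649353027344), (12.347216606140137, 7.556998252868652), 88.7302474975586)
(235, 170, 26, 32) ((620.5347290039062, 113.94950866699219), (61.6062126159668, 77.24568176269531), 88.69227600097656)
```

View pics/crop.png

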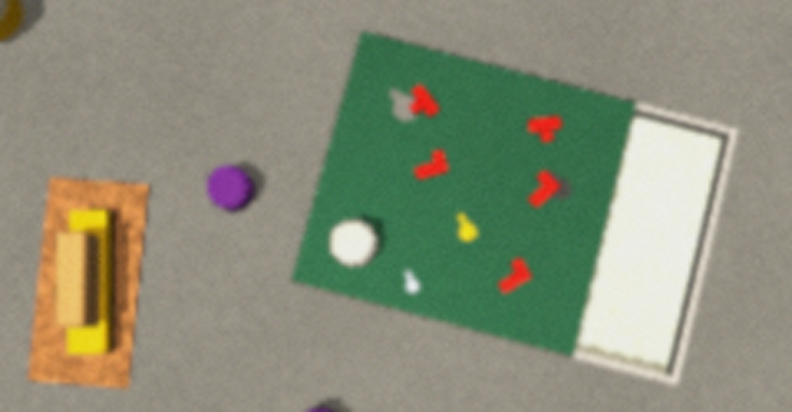

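The crop shows two candidates for the pot, and I'll also sort out the loose marks. The one meant is the white-lidded tin at crop (353,243), because it stands on the green near the far end and the -x edge. The purple ones stand off the board, so I leave them. The five red Ls are the offcuts, and the yellow, grey and white marks are flat splashes. Now the scraper and the wrist camera.

```bash
cat > m2.py <<'E'
from h import *
import pickle
a,b=pickle.load(open('im0.pkl','rb'))
f=lambda c,z:print((cast(a,np.array(c)/3.3+[150,165]-.35,z)[:,:2]*1000).round(0).tolist())
f([(57,231),(85,232),(83,327),(57,327)],.075)
f([(108,208),(108,354),(70,208),(68,354)],.029)
hsv=cv2.cvtColor(b['pixels'],cv2.COLOR_RGB2HSV)
t=cv2.resize(b['pixels'][175:255,380:460],None,fx=7,fy=7,interpolation=cv2.INTER_CUBIC)
cv2.imwrite('pics/crop2.png',cv2.cvtColor(t,cv2.COLOR_RGB2BGR))
O=np.array([.5209,-.029]);ex=np.array([.961,-.277]);ey=-np.array([-.277,-.961])
for n,(x,y) in dict(startR=(40,128),endR=(40,-62),startL=(-45,35),endL=(-45,-62)).items(): print(n,O+ex*x/1e3+ey*y/1e3)
print(state()['q'][5])
E
python3 m2.py
```

```text
[[504.0, 310.0], [503.0, 289.0], [434.0, 289.0], [434.0, 308.0]]
[[525.0, 284.0], [413.0, 283.0], [525.0, 314.0], [414.0, 313.0]]
startR [0.594796 0.082928]
endR [ 0.542166 -0.099662]
startL [0.48735 0.0171 ]
endL [ 0.460481 -0.076117]
-0.07349394825460566
```

carry_out(commands=[{"xyz": [1.2, 2, 0.5], "gripper": 1}, {"xyz": [2.4, 4, 1], "gripper": 1}, {"xyz": [3.2, 6, 1.5], "gripper": 1}, {"xyz": [4.5, 9, 1.5], "gripper": 1}, {"xyz": [5.2, 12, 1.5], "gripper": 1}, {"xyz": [5.8, 15, 1.5], "gripper": 1}, {"xyz": [6.1, 18, 1.5], "gripper": 1}, {"xyz": [6.1, 20, 1.0], "gripper": 1}, {"xyz": [6.1, 20, 0.5], "gripper": 1}, {"xyz": [6.1, 20, 0.5], "gripper": 1}, {"xyz": [6.1, 20, 0.5], "gripper": 1}, {"xyz": [6.1, 20, 0.5], "gripper": 1}])

```text
invalid input
```

carry_out(commands=[{"xyz": [1.2, 2, 0.5], "turn": 0, "gripper": 1}, {"xyz": [2.4, 4, 1], "turn": 0, "gripper": 1}, {"xyz": [3.2, 6, 1.5], "turn": 0, "gripper": 1}, {"xyz": [4.5, 9, 1.5], "turn": 0, "gripper": 1}, {"xyz": [5.2, 12, 1.5], "turn": 0, "gripper": 1}, {"xyz": [5.8, 15, 1.5], "turn": 0, "gripper": 1}, {"xyz": [6.1, 18, 1.5], "turn": 0, "gripper": 1}, {"xyz": [6.1, 20, 1.0], "turn": 0, "gripper": 1}, {"xyz": [6.1, 20, 0.5], "turn": 0, "gripper": 1}, {"xyz": [6.1, 20, 0.5], "turn": 0, "gripper": 1}, {"xyz": [6.1, 20, 0.5], "turn": 0, "gripper": 1}, {"xyz": [6.1, 20, 0.5], "turn": 0, "gripper": 1}])

```text
time_s: 1.6
ee_pos: [0.4012, 0.1567, 0.2598]
tool_rot: [0.0, 0.988, 0.155, 0.0]
contact_force: [0.5, -0.4, 0.3]
width: 0.996
grasp_force: 0.0
```

carry_out(commands=[{"xyz": [0, 0, 0], "turn": -1.5, "gripper": 1}, {"xyz": [0, 0, 0], "turn": -3.56, "gripper": 1}, {"xyz": [0, 0, 0], "turn": -3.56, "gripper": 1}])

```text
time_s: 1.98
ee_pos: [0.4009, 0.1549, 0.2596]
tool_rot: [0.0, 1.0, 0.001, -0.0]
contact_force: [0.2, 0.3, 0.6]
width: 1.0
grasp_force: 0.0
```

```bash
python3 - <<'E'
from h import *
s=state();print(s['ee_pos'],s['tool_rot'],s['time_s'],s['q'])
im=shot('wrist','w0');print(im['tool_from_camera'])
E
```

```text
[0.40093867 0.15493993 0.25959212] [ 1.53030774e-04  9.99998780e-01  1.47384857e-03 -4.95061647e-04] 1.975 [ 2.70457043e-01  7.72931938e-02  1.73583057e+00 -3.28820700e-05
  1.32950474e+00  1.83831355e+00]
[[ 3.39585603e-04 -9.54140895e-01 -2.99357706e-01  7.62227565e-02]
 [ 9.99999841e-01  1.89349604e-04  5.30867739e-04  8.33541165e-05]
 [-4.49839356e-04 -2.99357839e-01  9.54140808e-01 -1.42132425e-01]
 [ 0.00000000e+00  0.00000000e+00  0.00000000e+00  1.00000000e+00]]
```

View pics/w0.png

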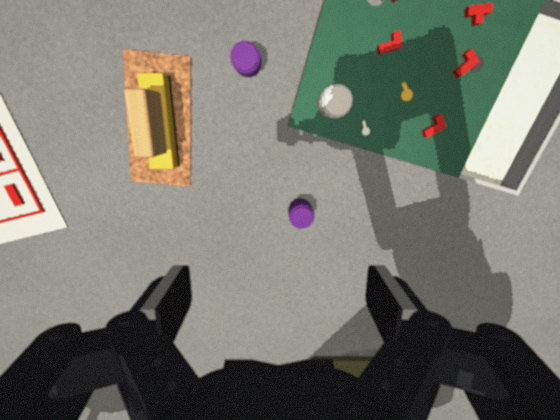

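The wrist view shows the scraper foot corners at about (138,74), (170,72), (178,167) and (149,169), the grip top at (125,90)–(153,157), and the pad corners at (124,50), (191,57), (190,186) and (132,180).

```bash
cat >> h.py <<'E'
from scipy.spatial.transform import Rotation as Rt
def wrist(name):
    s=state(); im=shot('wrist',name); T=np.eye(4); w,x,y,z=s['tool_rot']; T[:3,:3]=Rt.from_quat([x,y,z,w]).as_matrix(); T[:3,3]=s['ee_pos']
    C=np.linalg.inv(T@np.array(im['tool_from_camera'])); im['R'],im['t']=C[:3,:3],C[:3,3]; return im,s
E
python3 - <<'E'
from h import *
im,s=wrist('w1')
f=lambda c,z:print((cast(im,np.array(c),z)[:,:2]*1000).round(0).tolist())
f([(138,74),(170,72),(178,167),(149,169)],.029)
f([(124,50),(191,57),(190,186),(132,180)],.003)
f([(125,90),(133,157)],.075)
f([(336,100)],.076)
p=im['pixels'];hsv=cv2.cvtColor(p,cv2.COLOR_RGB2HSV)
m=cv2.inRange(hsv,(0,170,70),(6,255,255))|cv2.inRange(hsv,(172,170,70),(180,255,255));m[:,:300]=0;m[250:]=0
for c in cv2.findContours(m,0,2)[0]:
    if cv2.contourArea(c)>20:
        w=cast(im,c.reshape(-1,2),.045)[:,:2];d=(w-[.5209,-.029])@np.array([[.961,.277],[-.277,.961]])*1000;print(d.min(0).round(),d.max(0).round())
t=cv2.resize(p[30:200,90:220],None,fx=4,fy=3.5,interpolation=cv2.INTER_CUBIC)
cv2.imwrite('pics/w1c.png',cv2.cvtColor(t,cv2.COLOR_RGB2BGR))
E
```

```text
[[523.0, 314.0], [525.0, 277.0], [417.0, 279.0], [415.0, 315.0]]
[[552.0, 338.0], [545.0, 259.0], [388.0, 274.0], [395.0, 351.0]]
[[502.0, 309.0], [435.0, 311.0]]
[[494.0, 96.0]]
[-66. -21.] [-40.   1.]
[  1. -25.] [29. -4.]
[-1. 60.] [24. 83.]
[ 50. -15.] [71. 11.]
```

View pics/w1c.png

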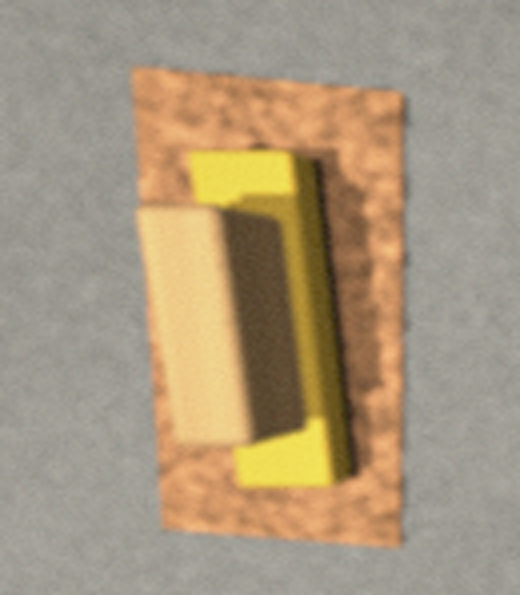

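carry_out(commands=[{"xyz": [0.85, 1.2, 0], "turn": 0, "gripper": 1}, {"xyz": [1.7, 2.4, 0], "turn": 0, "gripper": 1}, {"xyz": [1.7, 3.6, 0], "turn": 0, "gripper": 1}, {"xyz": [1.7, 3.6, -1.2], "turn": 0, "gripper": 1}, {"xyz": [1.7, 3.6, -2.4], "turn": 0, "gripper": 1}, {"xyz": [1.7, 3.6, -3.4], "turn": 0, "gripper": 1}, {"xyz": [1.7, 3.6, -3.4], "turn": 0, "gripper": 1}, {"xyz": [1.7, 3.6, -3.4], "turn": 0, "gripper": 1}])

```text
time_s: 3.08
ee_pos: [0.4705, 0.2989, 0.1252]
tool_rot: [-0.0, 1.0, 0.0, 0.001]
contact_force: [0.5, 0.4, 0.4]
width: 1.004
grasp_force: 0.0
```

carry_out(commands=[{"xyz": [0, 0, -0.8], "turn": 0, "gripper": 1}, {"xyz": [0, 0, -1.6], "turn": 0, "gripper": 1}, {"xyz": [0, 0, -2.2], "turn": 0, "gripper": 1}, {"xyz": [0, 0, -2.2], "turn": 0, "gripper": 1}, {"xyz": [0, 0, -2.2], "turn": 0, "gripper": 0}, {"xyz": [0, 0, -2.2], "turn": 0, "gripper": 0}, {"xyz": [0, 0, -2.2], "turn": 0, "gripper": 0}, {"xyz": [0, 0, -2.2], "turn": 0, "gripper": 0}, {"xyz": [0, 0, -2.2], "turn": 0, "gripper": 0}, {"xyz": [0, 0, -2.2], "turn": 0, "gripper": 0}], force=80)

```text
time_s: 4.32
ee_pos: [0.4697, 0.299, 0.0365]
tool_rot: [-0.0, 1.0, 0.0, 0.0]
contact_force: [-1.0, -0.3, 6.3]
width: 0.248
grasp_force: 79.9
```

carry_out(commands=[{"xyz": [0, 0, 1], "turn": 0, "gripper": 0}, {"xyz": [0, 0, 2.4], "turn": 0, "gripper": 0}, {"xyz": [0.5, -0.8, 3.5], "turn": -0.8, "gripper": 0}, {"xyz": [1.2, -2, 3.5], "turn": -1.6, "gripper": 0}, {"xyz": [2.0, -3.3, 3.5], "turn": -2.4, "gripper": 0}, {"xyz": [2.7, -4.5, 3.5], "turn": -3.2, "gripper": 0}, {"xyz": [3.15, -5.4, 3.5], "turn": -3.2, "gripper": 0}, {"xyz": [3.15, -5.4, 2.2], "turn": -3.2, "gripper": 0}, {"xyz": [3.15, -5.4, 2.0], "turn": -3.2, "gripper": 0}, {"xyz": [3.15, -5.4, 2.0], "turn": -3.2, "gripper": 0}, {"xyz": [3.15, -5.4, 2.0], "turn": -3.2, "gripper": 0}])

```text
time_s: 5.7
ee_pos: [0.5963, 0.0835, 0.1174]
tool_rot: [-0.0, 0.99, -0.139, 0.001]
contact_force: [0.8, -0.5, -1.6]
width: 0.249
grasp_force: 78.8
```

```bash
python3 - <<'E'
from h import *
s=state();print(s['ee_pos'],s['tool_rot'],s['contact_force'])
a=shot('top','t1'); p=a['pixels'];q=cv2.resize(p[140:300,150:390],None,fx=3.3,fy=3.3,interpolation=cv2.INTER_CUBIC)
cv2.imwrite('pics/t1c.png',cv2.cvtColor(q,cv2.COLOR_RGB2BGR))
E
```

```text
[0.59627392 0.08346111 0.11739974] [-2.52821708e-04  9.90355876e-01 -1.38541861e-01  1.15259998e-03] [ 0.80047219 -0.47506923 -1.61335133]
```

View pics/t1c.png

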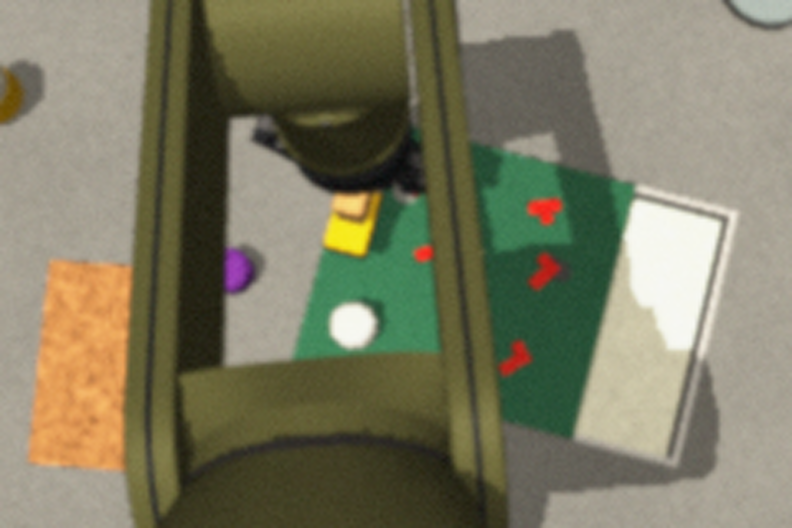

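carry_out(commands=[{"xyz": [0, 0, -0.6], "turn": 0, "gripper": 0}, {"xyz": [0, 0, -1.0], "turn": 0, "gripper": 0}, {"xyz": [0, 0, -1.16], "turn": 0, "gripper": 0}, {"xyz": [0, 0, -1.16], "turn": 0, "gripper": 0}, {"xyz": [0, 0, -1.16], "turn": 0, "gripper": 0}])

```text
time_s: 6.38
ee_pos: [0.5958, 0.0828, 0.07]
tool_rot: [-0.0, 0.99, -0.139, 0.0]
contact_force: [-0.6, 0.6, -2.1]
width: 0.25
grasp_force: 78.9
```

carry_out(commands=[{"xyz": [-0.08, -0.29, 0], "turn": 0, "gripper": 0}, {"xyz": [-0.17, -0.58, 0], "turn": 0, "gripper": 0}, {"xyz": [-0.25, -0.86, 0], "turn": 0, "gripper": 0}, {"xyz": [-0.33, -1.15, 0], "turn": 0, "gripper": 0}, {"xyz": [-0.42, -1.44, 0], "turn": 0, "gripper": 0}, {"xyz": [-0.5, -1.73, 0], "turn": 0, "gripper": 0}, {"xyz": [-0.58, -2.02, 0], "turn": 0, "gripper": 0}, {"xyz": [-0.66, -2.3, 0], "turn": 0, "gripper": 0}, {"xyz": [-0.75, -2.6, 0], "turn": 0, "gripper": 0}, {"xyz": [-0.83, -2.88, 0], "turn": 0, "gripper": 0}, {"xyz": [-0.91, -3.17, 0], "turn": 0, "gripper": 0}, {"xyz": [-0.95, -3.3, 0], "turn": 0, "gripper": 0}])

```text
time_s: 7.88
ee_pos: [0.5572, -0.0501, 0.0696]
tool_rot: [-0.0, 0.99, -0.139, 0.0]
contact_force: [-0.3, 1.6, -0.7]
width: 0.248
grasp_force: 79.1
```

```bash
python3 - <<'E'
from h import *
s=state();print(s['ee_pos'],s['tool_rot'],s['contact_force'])
a=shot('scene','t2'); p=a['pixels'];q=cv2.resize(p[140:270,180:380],None,fx=4,fy=4,interpolation=cv2.INTER_CUBIC)
cv2.imwrite('pics/t2c.png',cv2.cvtColor(q,cv2.COLOR_RGB2BGR))
E
```

```text
[ 0.55718487 -0.05014243  0.06962329] [-1.54899573e-05  9.90226513e-01 -1.39468467e-01  8.21715320e-06] [-0.30283258  1.57798091 -0.67768698]
```

View pics/t2c.png

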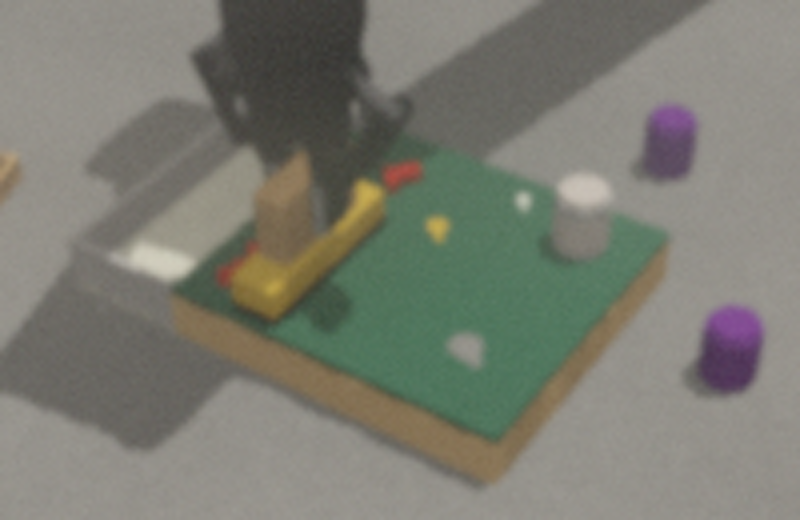

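The scene view shows four offcuts ahead of the block and one (A) at crop (403,175), which is left for the second lane. The pot is untouched. I'll finish this lane.

carry_out(commands=[{"xyz": [-0.06, -0.22, 0], "turn": 0, "gripper": 0}, {"xyz": [-0.12, -0.44, 0], "turn": 0, "gripper": 0}, {"xyz": [-0.19, -0.66, 0], "turn": 0, "gripper": 0}, {"xyz": [-0.25, -0.88, 0], "turn": 0, "gripper": 0}, {"xyz": [-0.31, -1.1, 0], "turn": 0, "gripper": 0}, {"xyz": [-0.37, -1.3, 0], "turn": 0, "gripper": 0}, {"xyz": [-0.39, -1.36, 0], "turn": 0, "gripper": 0}, {"xyz": [-0.39, -1.36, 0], "turn": 0, "gripper": 0}, {"xyz": [-0.39, -1.36, 0], "turn": 0, "gripper": 0}])

```text
time_s: 9.05
ee_pos: [0.5417, -0.1038, 0.0696]
tool_rot: [0.0, 0.99, -0.139, -0.0]
contact_force: [-0.4, -1.5, -0.9]
width: 0.249
grasp_force: 79.1
```

carry_out(commands=[{"xyz": [0.08, 0.3, 0], "turn": 0, "gripper": 0}, {"xyz": [0.14, 0.5, 0.5], "turn": 0, "gripper": 0}, {"xyz": [0.14, 0.5, 1.4], "turn": 0, "gripper": 0}, {"xyz": [-0.4, 1.3, 1.6], "turn": 0, "gripper": 0}, {"xyz": [-0.9, 2.1, 1.6], "turn": 0, "gripper": 0}, {"xyz": [-1.38, 2.95, 1.6], "turn": 0, "gripper": 0}, {"xyz": [-1.38, 2.95, 1.6], "turn": 0, "gripper": 0}, {"xyz": [-1.38, 2.95, 0.8], "turn": 0, "gripper": 0}, {"xyz": [-1.38, 2.95, 0.3], "turn": 0, "gripper": 0}, {"xyz": [-1.38, 2.95, 0.02], "turn": 0, "gripper": 0}, {"xyz": [-1.38, 2.95, 0.02], "turn": 0, "gripper": 0}, {"xyz": [-1.38, 2.95, 0.02], "turn": 0, "gripper": 0}])

```text
time_s: 10.55
ee_pos: [0.4873, 0.0142, 0.0706]
tool_rot: [-0.0, 0.99, -0.139, 0.0]
contact_force: [1.5, 0.2, -2.0]
width: 0.247
grasp_force: 79.0
```

carry_out(commands=[{"xyz": [-0.08, -0.29, -0.02], "turn": 0, "gripper": 0}, {"xyz": [-0.17, -0.58, -0.02], "turn": 0, "gripper": 0}, {"xyz": [-0.25, -0.86, -0.02], "turn": 0, "gripper": 0}, {"xyz": [-0.33, -1.15, -0.02], "turn": 0, "gripper": 0}, {"xyz": [-0.4, -1.4, -0.02], "turn": 0, "gripper": 0}, {"xyz": [-0.46, -1.6, -0.02], "turn": 0, "gripper": 0}, {"xyz": [-0.52, -1.8, -0.02], "turn": 0, "gripper": 0}, {"xyz": [-0.58, -2.0, -0.02], "turn": 0, "gripper": 0}, {"xyz": [-0.64, -2.2, -0.02], "turn": 0, "gripper": 0}, {"xyz": [-0.68, -2.36, -0.02], "turn": 0, "gripper": 0}, {"xyz": [-0.68, -2.36, -0.02], "turn": 0, "gripper": 0}, {"xyz": [-0.68, -2.36, 0], "turn": 0, "gripper": 0}])

```text
time_s: 12.05
ee_pos: [0.4594, -0.0801, 0.0704]
tool_rot: [-0.0, 0.99, -0.139, -0.0]
contact_force: [-0.4, 0.1, -2.0]
width: 0.248
grasp_force: 78.9
```

carry_out(commands=[{"xyz": [0.08, 0.3, 0], "turn": 0, "gripper": 0}, {"xyz": [0.14, 0.6, 0.7], "turn": 0, "gripper": 0}, {"xyz": [0.14, 0.6, 2.0], "turn": 0, "gripper": 0}, {"xyz": [0.14, 1.8, 3.3], "turn": 0.5, "gripper": 0}, {"xyz": [0.14, 3.2, 3.3], "turn": 1, "gripper": 0}, {"xyz": [0.14, 4.6, 3.3], "turn": 1.5, "gripper": 0}, {"xyz": [0.14, 6, 3.3], "turn": 2, "gripper": 0}, {"xyz": [0.14, 7.4, 3.3], "turn": 2.2, "gripper": 0}, {"xyz": [0.14, 8.6, 3.3], "turn": 2.2, "gripper": 0}, {"xyz": [0.14, 8.6, 3.3], "turn": 2.2, "gripper": 0}, {"xyz": [0.14, 8.6, 3.3], "turn": 2.2, "gripper": 0}])

```text
time_s: 13.42
ee_pos: [0.464, 0.2642, 0.202]
tool_rot: [0.001, 0.999, -0.043, -0.001]
contact_force: [-0.3, -0.2, -1.7]
width: 0.246
grasp_force: 79.5
```

```bash
python3 - <<'E'
from h import *
s=state();print(s['ee_pos'],s['tool_rot'],s['contact_force'])
a=shot('top','t3'); p=a['pixels'];q=cv2.resize(p[140:300,150:390],None,fx=3.3,fy=3.3,interpolation=cv2.INTER_CUBIC)
cv2.imwrite('pics/t3c.png',cv2.cvtColor(q,cv2.COLOR_RGB2BGR))
hsv=cv2.cvtColor(p,cv2.COLOR_RGB2HSV)
m=cv2.inRange(hsv,(0,140,60),(7,255,255))|cv2.inRange(hsv,(170,140,60),(180,255,255))
for c in cv2.findContours(m[165:285,230:385].copy(),0,1)[0]:
    if cv2.contourArea(c)>5:
        w=cast(a,c.reshape(-1,2)+[230,165],.015)[:,:2];d=(w-[.5209,-.029])@np.array([[.961,.277],[-.277,.961]])*1000;print(cv2.contourArea(c),d.min(0).round(),d.max(0).round())
E
```

```text
[0.46398608 0.26421322 0.20197546] [ 5.30381606e-04  9.99089629e-01 -4.26534868e-02 -5.59120430e-04] [-0.32153719 -0.21471157 -1.68269493]
11.0 [-67. -84.] [-49. -78.]
11.0 [ -13. -116.] [ -1. -96.]
16.0 [   4. -106.] [ 20. -88.]
19.0 [  45. -112.] [ 59. -94.]
18.0 [  64. -109.] [ 78. -91.]
```

View pics/t3c.png

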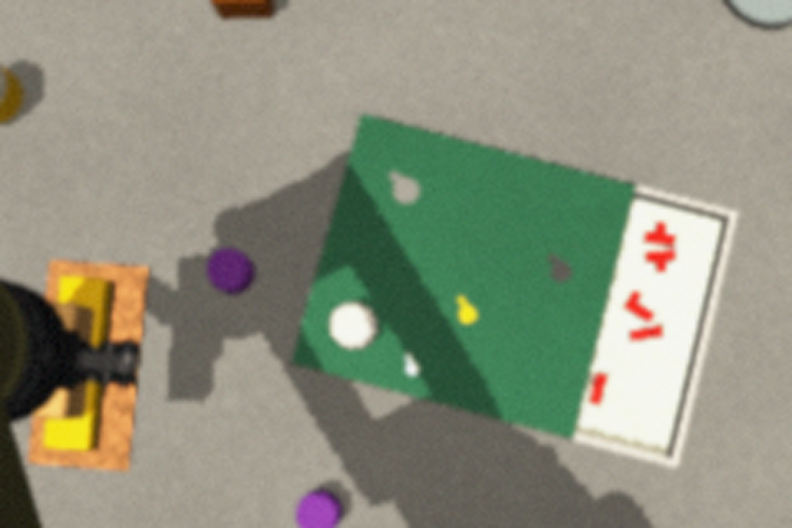

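All five offcuts lie in the trough, at crop x 590–670 and y 230–395. The green top is clear and the pot has not moved. Now I'll park the scraper.

carry_out(commands=[{"xyz": [0.15, 1.02, -0.5], "turn": 0, "gripper": 0}, {"xyz": [0.15, 1.02, -1.7], "turn": 0, "gripper": 0}, {"xyz": [0.15, 1.02, -2.8], "turn": 0, "gripper": 0}, {"xyz": [0.15, 1.02, -3.5], "turn": 0, "gripper": 0}, {"xyz": [0.15, 1.02, -3.9], "turn": 0, "gripper": 0}, {"xyz": [0.15, 1.02, -4.05], "turn": 0, "gripper": 0}, {"xyz": [0.15, 1.02, -4.11], "turn": 0, "gripper": 0}, {"xyz": [0.15, 1.02, -4.11], "turn": 0, "gripper": 0}, {"xyz": [0.15, 1.02, -4.11], "turn": 0, "gripper": 0}])

```text
time_s: 14.6
ee_pos: [0.4716, 0.3051, 0.039]
tool_rot: [-0.0, 0.999, -0.044, 0.001]
contact_force: [-0.3, 0.3, -2.0]
width: 0.246
grasp_force: 79.6
```

carry_out(commands=[{"xyz": [0, 0, -0.04], "turn": 0, "gripper": 0}, {"xyz": [0, 0, -0.06], "turn": 0, "gripper": 0}, {"xyz": [0, 0, -0.06], "turn": 0, "gripper": 0}])

```text
time_s: 14.98
ee_pos: [0.4713, 0.3049, 0.0362]
tool_rot: [-0.0, 0.999, -0.044, 0.0]
contact_force: [0.7, 0.2, 4.4]
width: 0.248
grasp_force: 80.6
```

carry_out(commands=[{"xyz": [0, 0, 0], "turn": 0, "gripper": 0.4}, {"xyz": [0, 0, 0], "turn": 0, "gripper": 0.8}, {"xyz": [0, 0, 0], "turn": 0, "gripper": 1}, {"xyz": [0, 0, 0], "turn": 0, "gripper": 1}, {"xyz": [0, 0, 0], "turn": 0, "gripper": 1}, {"xyz": [0, 0, 0.6], "turn": 0, "gripper": 1}, {"xyz": [0, 0, 1.8], "turn": 0, "gripper": 1}, {"xyz": [0, 0, 3], "turn": 0, "gripper": 1}, {"xyz": [-0.8, -0.6, 4.2], "turn": 0, "gripper": 1}, {"xyz": [-1.6, -2, 4.5], "turn": 0, "gripper": 1}, {"xyz": [-1.6, -3.2, 4.5], "turn": 0, "gripper": 1}, {"xyz": [-1.6, -3.2, 4.5], "turn": 0, "gripper": 1}])

```text
time_s: 16.48
ee_pos: [0.4059, 0.174, 0.2161]
tool_rot: [0.0, 0.999, -0.045, 0.0]
contact_force: [0.4, 0.2, 0.6]
width: 0.997
grasp_force: 0.0
```

```bash
python3 - <<'E'
from h import *
im,s=wrist('w2');print(s['ee_pos'],s['contact_force'],s['time_s'])
q=im['pixels'];cv2.imwrite('pics/w2c.png',cv2.cvtColor(q,cv2.COLOR_RGB2BGR))
E
```

```text
[0.40589352 0.17404515 0.21607942] [0.38099037 0.15435019 0.60535155] 16.475
```

View pics/w2c.png

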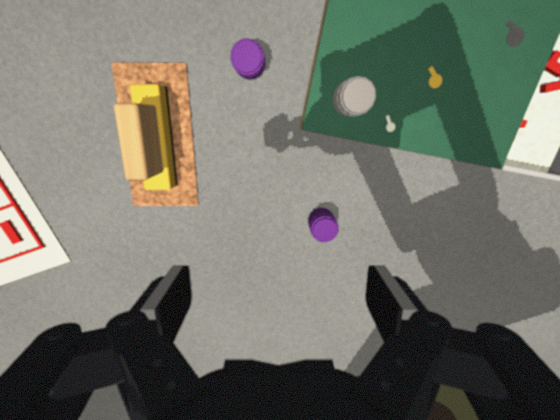

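The scraper at (152,137) stands upright and centred on the pad, and the pot at (354,96) is still standing. The green top is clear, with the offcuts in the trough.

```bash
python3 -c "
from rig import sign_off
print(sign_off())"
```

```text
the job is handed in; nothing more can be done
None
```

I handed the job in at about 16.5 s: all five offcuts are in the trough, the paint tin is still standing in place, and the scraper is upright, centred on its pad and released; the sign-off returned no verdict.

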